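# Slide the long primed panel off the mixing slab onto the drying rack

### The job

Take the longest of the thin white primed panels lying on the dark stone mixing slab: slide it lengthwise along the slab, without picking it up, until its end sticks out well over the slab's edge nearest the robot, then take hold of that overhanging end, lift it and lay it flat across the two battens of the wooden drying rack, centred and lengthwise across them. Do not let it drop to the table, and leave the shorter rectangular panel where it lies.

Things in the scene. Friction and masses are not known exactly. Their poses are not given: they have to be found in the camera images.
- panel_long: the long white rectangular panel, thin and rigid: 130 mm long (its x axis), 45 mm wide (y), 4 mm thick (z), about 50 g. Origin: centre of its underside. It starts flat on the slab, wholly on it, its +x end away from the robot, its x axis within about 10 degrees of the slab's x axis. At least 30 mm of free slab or air lies beyond each of its long sides.
- panel_short: bystander: the shorter white rectangular panel, 75 mm long (x), 45 mm wide (y), 4 mm thick, lying flat on the slab beside the long one. Origin: centre of its underside. A third, triangular panel (corners 40 mm from its middle) of the same look, not listed, lies in the remaining one of the three places across the slab.
- slab: the fixed dark stone mixing slab, 220 mm (its x) by 340 mm (its y), 30 mm thick: its top lies 30 mm above the table. Origin: centre of its underside. Its edge nearest the robot is its -x edge, 110 mm from the origin. The panels lie side by side across its y.
- rack: the fixed wooden drying rack: a base board 150 mm (x) by 120 mm (y) and 8 mm thick, carrying two battens that run along its y, each 16 mm wide, centred 35 mm either side of the origin in x; the batten tops are 35 mm above the table, 27 mm above the board. Origin: centre of its underside. The laid panel's x axis runs along the rack's x axis (either way round), so that its ends stick out about 22 mm beyond the battens.
Not all that is in view belongs to the job. What is shaped like the panel_long but purple is not meant. Leave any purple look-alike of the rack alone.

How it is judged:
By the outcome, as a careful person would: the job done as asked, in the order asked, and still so for the second after the job is handed in, with the robot touching nothing.
It also fails if it takes over 54 s, if anything falls off the work surface, if the arm or the gripper's body presses on something with over 40 N, if the wrist force passes 120 N, or if a joint passes its speed limit or range.

### The arm

A 7-joint arm with a two-finger parallel gripper is mounted at the origin on the work surface. World frame = base frame: x ahead of the robot, y to its left, z up, the work surface at z = 0. Lengths are in m, angles in rad, forces in N, time in s.
With the tool pointing down it reaches from about 0.425 to 1.025 m from the base axis. Payload 9.4 kg.
Tool frame: the origin (TCP) lies midway between the tips of the shut fingers; the grasp point (between the pads) lies 19 mm behind it; z points along the fingers, y is the line along which they close (so a half turn about z gives the same grasp; the last joint's range is limited). The gripper opens to 93 mm and grips with 3 to 60 N. Pads are 15 mm wide; open, the fingers measure 128 mm over their backs; the gripper's body (75 mm by 188 mm) begins 65 mm behind the grasp point.
Start: joints at [-1.236, 0.599, -0.003, 1.599, 0.002, 0.943, -0.08], TCP at [0.29, 0.664, 0.219] pointing down, gripper open.
Joint ranges: [-2.57, 2.57], [-0.35, 1.97], [-1.29, 1.29], [0.11, 2.56], [-1.05, 4.19], [0.11, 1.86], [-2.63, 2.63]. Speed limits (rad/s): [2.22, 2.22, 3.01, 3.01, 3.14, 3.14, 3.14].

### API

Orientations are given as a unit quaternion [x, y, z, w].
In Python, from rig import env gives the robot as it stands.
- The arm moves only by the tool jog_arm, never from a script. Its argument "steps" is a list of rows, each a list of 3 entries, a list of its own where there are three numbers: the shift along the tool's x, y, z in mm, then the turn, a rotation vector about the tool's x, y, z in degrees, then the finger opening in mm, from 0 to 93. A call has 1 to 5 rows; each row is the pose to reach, as a shift and turn from the pose commanded when the call began, along the tool's axes at that moment; what a row does not reach only later rows make up. A row lasts 1/12 s, in which the tool goes at most 41.7 mm and 7.16 degrees, less where a joint would pass 70% of its speed; a pose out of reach is approached as far as the arm can. A call with a gripper value outside its range is refused whole. The fingers move at their own pace and stop on an object; "newtons" is the grip in N (left out, the last holds). Time passes only in rows, so rows that repeat a pose let the fingers close. It gives the time, the measured TCP pose, the force, the opening and the grip force at its end, in the units of the state.
- env.read_state(): the state, without advancing time (a new reading comes with each control period).
- env.capture(name): name is "scene" or "side" or "wrist"; returns a dict with "color" (384x512x3 uint8, blue, green, red), "camera_matrix" (3x3 intrinsics, pixels), "origin" and "attitude" of the camera in the world. Camera axes: x right, y down, z forward; pixel columns grow to the right and rows downward; lengths in m; the calibration is good to about 2 mm. A picture is of the moment at which its call begins. There is no depth.
- env.close_job(): hands the job in; it is judged then, once.
Trained networks look in the newest picture that a camera, given by its name, has taken for a name from the list of things; names that differ only in an ending like _2 or _b are one class to them, and where a whole thing is asked for, a point or a joint stands for the part that bears it (a point fixed in the world has none). Each returns a list of dicts, best first, with "confidence" (0 to 1); they miss things now and then, are a little off and sometimes report something else, mostly with a low value. They report only what shows in the picture. A call takes as long as a camera call. They do not tell look-alikes from the thing itself.
- env.outline_of(camera, query): "mask" (384x512 bool, what is visible of it) and "extent" ([centre column, centre row, width, height] in pixels, round what is visible of it).
The state is a dict: "clock": time; "joints": joint angles; "qvel": joint speeds; "joint_torque": joint torques, N m; "tool_pos": TCP position; "eef_rot": TCP orientation; "ft_force": force on the tool from outside, world axes, zero at the start; "moment": the same for the moment, N m; "grip_width": opening from 0.0 (shut) to 1.0 (fully open); "gripper_force": force on a finger pad.
Only numpy, scipy, OpenCV 4.12 (cv2) and the standard library are available. Lean on these libraries where they do the work, as an engineer would, in place of code of your own. Each camera call takes 0.05 s, during which the arm holds its last target. There are 200 camera calls.

## Working session

There is one attempt and no reset: what is moved stays moved. The work goes in short steps, Python scripts to look and compute and a tool call to move; the robot and the scene stay as the last step left them, time stands still between calls to the robot, and variables do not carry over. Pictures are saved under pics/ and viewed, at most 10 in all, crops included, and the job is handed in when it is done.

Besides the shell and the picture viewer there is one more tool, called after "Call:" by a JSON object that holds its "name" and its "arguments". jog_arm: Moves the arm, as the interface text tells. Its arguments: {"type":"object","properties":{"steps":{"type":"array"},"newtons":{"type":"number"}},"required":["steps"]}

```bash
mkdir -p pics; ls; python3 - <<'E'
from rig import env
import cv2,numpy as np,json
s=env.read_state();print(s)
ims=[]
for c in("scene","side"):
    d=env.capture(c);cv2.imwrite(f"pics/{c}0.png",d["color"]);print(c,d["camera_matrix"],d["origin"],d["attitude"])
    for q in("panel_long","panel_short","slab","rack"):
        for r in env.outline_of(c,q): print(q,round(r["confidence"],2),np.round(r["extent"]))
E
```

```text
pics
{'clock': 0.0, 'joints': array([-1.23572511,  0.6001125 , -0.00253758,  1.60013375,  0.00180065,
        0.94287875, -0.07978963]), 'qvel': array([ 7.43117818e-04,  3.26460634e-05,  1.56346475e-04,  3.48195866e-04,
       -2.06154654e-03,  1.11764459e-03, -5.62137159e-04]), 'joint_torque': array([-7.33720153e-04, -7.65071726e+01,  1.49693303e+00, -2.52350020e+01,
       -5.24099590e-02,  1.72243902e-02,  1.59840970e-04]), 'tool_pos': array([0.28999454, 0.66394566, 0.21776778]), 'eef_rot': array([ 2.04402478e-01,  9.78886634e-01, -7.60392244e-04, -8.50286201e-05]), 'ft_force': array([ 0.2734907 , -0.21659617,  1.13512396]), 'moment': array([-0.0430407 , -0.01325932, -0.01536131]), 'gripper_force': 0.0, 'grip_width': 0.9969312467453976}
scene [[487.17306434   0.         263.07692444]
 [  0.         487.17306434 187.92057178]
 [  0.           0.           1.        ]] [ 1.31937802 -0.14469935  0.61995185] [ 0.68338223  0.54288142 -0.30802308 -0.37866908]
panel_long 0.77 [142. 191.  51.  27.]
panel_long 0.67 [238. 239.  47.  48.]
panel_short 0.88 [186. 256.  34.  32.]
slab 0.92 [185. 268. 207. 127.]
rack 0.9 [369. 216.  63.  46.]
rack 0.89 [344. 161.  52.  35.]
side [[368.54731755   0.         249.65844383]
 [  0.         368.54731755 186.2589027 ]
 [  0.           0.           1.        ]] [ 0.10217667 -0.64431901  0.59844528] [ 0.86482242 -0.20912231  0.09413504 -0.4466415 ]
panel_long 0.8 [241. 298.  66.  45.]
panel_long 0.57 [311. 197.  50.  32.]
panel_short 0.91 [342. 216.  33.  20.]
slab 0.87 [345. 233. 174. 128.]
rack 0.84 [241. 154.  55.  32.]
rack 0.61 [160. 165.  56.  29.]
```

```bash
python3 - <<'E'
import cv2,numpy as np
a=cv2.imread("pics/scene0.png");b=cv2.imread("pics/side0.png")
cv2.imwrite("pics/both0.png",np.vstack([cv2.resize(a[110:350],None,fx=1.25,fy=1.25)[:300],cv2.resize(b[120:360],None,fx=1.25,fy=1.25)[:300]]))
E
```

```text
(no output)
```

View pics/both0.png

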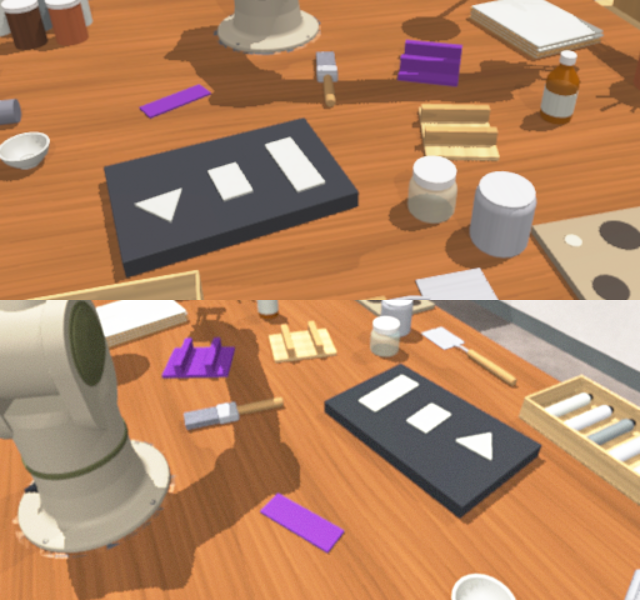

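The picture shows the long white panel at about (237,241) in the scene view, with the short one to its left at (186,256). The wooden rack is at (369,216). The purple panel and purple rack are the decoys. Next I'll fit the poses.

```bash
cat > h.py <<'E'
from rig import env
import cv2,numpy as np
from scipy.spatial.transform import Rotation as R
from scipy.optimize import minimize
def box(x0,x1,y0,y1,z0,z1): return np.array([[x,y,z] for x in(x0,x1) for y in(y0,y1) for z in(z0,z1)],float)
M={"panel_long":[box(-.065,.065,-.0225,.0225,0,.004)],"panel_short":[box(-.0375,.0375,-.0225,.0225,0,.004)],
"slab":[box(-.11,.11,-.17,.17,0,.03)],
"rack":[box(-.075,.075,-.06,.06,0,.008),box(-.043,-.027,-.06,.06,.008,.035),box(.027,.043,-.06,.06,.008,.035)]}
def proj(d,P):
    Q=R.from_quat(d["attitude"]).inv().apply(P-d["origin"]); q=Q@np.array(d["camera_matrix"]).T
    return q[:,:2]/q[:,2:]
def ray(d,uv,z):
    v=R.from_quat(d["attitude"]).apply(np.linalg.inv(d["camera_matrix"])@[uv[0],uv[1],1.]); o=np.array(d["origin"])
    return o+v*(z-o[2])/v[2]
def rend(d,name,p,z):
    m=np.zeros((384,512),np.uint8)
    for b in M[name]:
        W=R.from_euler("z",p[2]).apply(b)+[p[0],p[1],z]
        h=cv2.convexHull((proj(d,W)*16).astype(np.float32)).round().astype(np.int32)
        cv2.fillConvexPoly(m,h,1,cv2.LINE_8,4)
    return cv2.GaussianBlur(m.astype(np.float32),(5,5),0)
def fit(name,obs,z,yaws):
    """obs: list of (cap,mask)"""
    ob=[(d,cv2.GaussianBlur(m.astype(np.float32),(5,5),0)) for d,m in obs]
    c=np.mean([ray(d,np.argwhere(m).mean(0)[::-1],z+.005) for d,m in obs],0)
    f=lambda p:sum(np.abs(rend(d,name,p,z)-m).sum()/m.sum() for d,m in ob)/len(ob)
    best=min((minimize(f,[c[0],c[1],y],method="Nelder-Mead",options=dict(initial_simplex=np.array([[c[0],c[1],y],[c[0]+.02,c[1],y],[c[0],c[1]+.02,y],[c[0],c[1],y+.2]]),xatol=1e-4,fatol=1e-4)) for y in yaws),key=lambda r:r.fun)
    return best.x,best.fun
E
python3 - <<'E'
from h import *
px={"scene":dict(panel_long=(238,239),panel_short=(186,256),slab=(185,268),rack=(369,216)),
"side":dict(panel_long=(311,197),panel_short=(342,216),slab=(345,233),rack=(241,154))}
obs={}
for c in px:
    d=env.capture(c)
    for q in px[c]:
        r=[r for r in env.outline_of(c,q) if np.hypot(*(np.array(r["extent"][:2])-px[c][q]))<12]
        if r: obs.setdefault(q,[]).append((d,r[0]["mask"]))
for q,o in obs.items():
    z=.03 if "panel" in q else 0
    for oo in (o,o[:1],o[1:]):
        if oo:
            p,f=fit(q,oo,z,np.arange(-1.4,1.5,.35));print(q,len(oo),np.round(p,4),"deg",round(np.degrees(p[2]),1),round(f,3))
E
```

```text
panel_long 2 [ 0.5615 -0.0356  0.2475] deg 14.2 0.088
panel_long 1 [ 0.562  -0.035   0.2379] deg 13.6 0.064
panel_long 1 [ 0.5637 -0.0372  0.2531] deg 14.5 0.08
panel_short 2 [ 0.5821 -0.1369  0.2551] deg 14.6 0.076
panel_short 1 [ 0.5831 -0.1372  0.2337] deg 13.4 0.036
panel_short 1 [ 0.5853 -0.1362  0.2593] deg 14.9 0.082
slab 2 [ 0.5727 -0.1411  0.1927] deg 11.0 0.184
slab 1 [ 0.5713 -0.1414  0.1919] deg 11.0 0.185
slab 1 [ 0.5755 -0.1404  0.1853] deg 10.6 0.17
rack 2 [ 0.5072  0.2641 -0.2752] deg -15.8 0.057
rack 1 [ 0.5049  0.2643 -0.2537] deg -14.5 0.035
rack 1 [ 0.5075  0.2633 -0.2843] deg -16.3 0.053
```

Poses are consistent across the two cameras. The plan is to straddle the panel with the fingertips just above the slab, grip it lightly and drag it along its axis. Then I'll regrip the overhanging end, lift it and lay it on the rack.

```bash
cat >> h.py <<'E'
def goal(x,y,z,yaw,tilt=0):
    """shift/turn to a pose with tool x at world yaw (deg), tilt: tool z leans back toward -toolx"""
    s=env.read_state(); r=R.from_quat(s["eef_rot"])
    g=R.from_euler("z",yaw,degrees=True)*R.from_euler("x",180,degrees=True)*R.from_euler("y",-tilt,degrees=True)
    print("t",round(s["clock"],2),"at",np.round(s["tool_pos"],4),"tool x",np.round(r.apply([1,0,0]),3),"z",np.round(r.apply([0,0,1]),3),"j",np.round(s["joints"],2),"w",round(s["grip_width"]*93,1),"f",np.round(s["ft_force"],1),round(s["gripper_force"],1))
    print("shift",np.round(r.inv().apply(np.array([x,y,z])-s["tool_pos"])*1e3,1),"turn",np.round((r.inv()*g).as_rotvec(degrees=True),1))
E
python3 -c "
from h import *
goal(.5625,-.036,.15,14)"
```

```text
t 1.0 at [0.2902 0.6644 0.2186] tool x [-0.916  0.4   -0.   ] z [ 0. -0. -1.] j [-1.24  0.6  -0.    1.6   0.    0.94 -0.08] w 92.9 f [ 0.3 -0.4  0.4] 0.0
shift [-529.9 -532.9   68.6] turn [  0.    0.  142.4]
```

Call:
{"name": "jog_arm", "arguments": {"steps": [[[-27,-27,2],[0,0,7],65],[[-54,-54,4],[0,0,14],65],[[-81,-81,6],[0,0,21],65],[[-108,-108,8],[0,0,28],65],[[-135,-135,10],[0,0,35],65]]}}

```text
clock: 1.42
tool_pos: [0.3603, 0.485, 0.2087]
eef_rot: [0.492, 0.871, 0.0, 0.0]
ft_force: [0.8, -0.3, 0.3]
grip_width: 0.714
gripper_force: 0.0
```

```bash
python3 -c "
from h import *
goal(.5625,-.036,.15,14)"
```

```text
t 1.42 at [0.3603 0.485  0.2087] tool x [-0.516  0.857  0.   ] z [ 0.  0. -1.] j [-1.14  0.47  0.16  1.9  -0.1   0.78 -0.38] w 66.4 f [ 0.8 -0.3  0.3] 0.0
shift [-550.6  -95.7   58.6] turn [  0.   -0.  107.1]
```

Call:
{"name": "jog_arm", "arguments": {"steps": [[[-40,-7,3],[0,0,7],65],[[-80,-14,6],[0,0,14],65],[[-120,-21,9],[0,0,21],65],[[-160,-28,12],[0,0,28],65],[[-200,-35,15],[0,0,35],65]]}}

```text
clock: 1.83
tool_pos: [0.4347, 0.2961, 0.1939]
eef_rot: [0.731, 0.683, 0.0, -0.0]
ft_force: [1.0, 0.5, -0.5]
grip_width: 0.697
gripper_force: 0.0
```

```bash
python3 -c "
from h import *
goal(.5625,-.036,.15,14)"
```

```text
t 1.83 at [0.4347 0.2961 0.1939] tool x [0.068 0.998 0.001] z [ 0.001  0.001 -1.   ] j [-0.95  0.41  0.34  2.09 -0.21  0.67 -0.54] w 64.8 f [ 1.   0.5 -0.5] 0.0
shift [-322.6  150.2   43.7] turn [ 0.  -0.1 72.1]
```

Call:
{"name": "jog_arm", "arguments": {"steps": [[[-36,17,4],[0,0,7],65],[[-72,34,8],[0,0,14],65],[[-108,51,12],[0,0,21],65],[[-144,68,16],[0,0,28],65],[[-180,85,20],[0,0,35],65]]}}

```text
clock: 2.25
tool_pos: [0.5084, 0.1111, 0.1738]
eef_rot: [0.902, 0.431, 0.001, -0.0]
ft_force: [0.2, 0.1, 0.3]
grip_width: 0.7
gripper_force: 0.0
```

```bash
python3 -c "
from h import *
goal(.5625,-.036,.15,14)"
```

```text
t 2.25 at [0.5084 0.1111 0.1738] tool x [0.628 0.778 0.001] z [ 0.001  0.    -1.   ] j [-0.67  0.46  0.48  2.13 -0.36  0.63 -0.62] w 65.1 f [0.2 0.1 0.3] 0.0
shift [-80.5 134.5  23.8] turn [ 0.  -0.1 37.1]
```

Call:
{"name": "jog_arm", "arguments": {"steps": [[[-16,27,5],[0,0,7],65],[[-32,54,10],[0,0,14],65],[[-48,81,14],[0,0,21],65],[[-64,108,19],[0,0,28],65],[[-80,134,24],[0,0,35],65]]}}

```text
clock: 2.67
tool_pos: [0.5634, -0.0349, 0.1497]
eef_rot: [0.99, 0.14, 0.0, -0.0]
ft_force: [0.8, 0.2, 0.6]
grip_width: 0.698
gripper_force: 0.0
```

```bash
python3 - <<'E'
from h import *
goal(.5625,-.036,.032,14)
d=env.capture("wrist");cv2.imwrite("pics/w1.png",d["color"]);print(d["origin"])
for q in("panel_long","panel_short","slab"):
    for r in env.outline_of("wrist",q):
        print(q,round(r["confidence"],2),np.round(r["extent"]))
        p,f=fit(q,[(d,r["mask"])],.03 if q!="slab" else 0,[.25]);print(np.round(p,4),np.degrees(p[2]),f)
E
```

```text
t 2.67 at [ 0.5634 -0.0349  0.1497] tool x [0.961 0.277 0.001] z [ 0.001  0.    -1.   ] j [-0.45  0.57  0.61  2.06 -0.52  0.66 -0.78] w 64.9 f [0.8 0.2 0.6] 0.0
shift [ -1.2   0.8 117.7] turn [ 0.  -0.1  2.1]
[ 0.63352393 -0.01456692  0.31603877]
panel_long 0.87 [259. 186.  54. 131.]
[ 0.564  -0.0368  0.2424] 13.888017310593009 0.0306883342564106
panel_short 0.57 [364. 194.  56.  78.]
[ 0.5853 -0.1379  0.2554] 14.633446414236584 0.02552054636180401
slab 0.72 [351. 175. 322. 213.]
[ 0.5754 -0.1425  0.1922] 11.011988832812593 0.5925543308258057
```

View pics/w1.png

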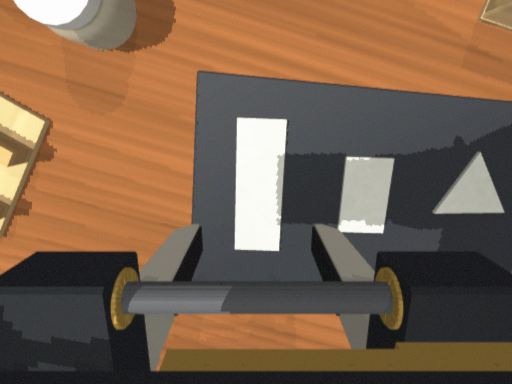

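The wrist view shows the long panel at (259,186), between the open fingers. The short panel is clear at (364,194). Descending.

Call:
{"name": "jog_arm", "arguments": {"steps": [[[0,1,35],[0,0,2],65],[[0,2,70],[0,0,2],65],[[0,2,105],[0,0,2],65],[[0,2,113],[0,0,2],65],[[0,2,113],[0,0,2],65]]}}

```text
clock: 3.28
tool_pos: [0.5617, -0.034, 0.0351]
eef_rot: [0.992, 0.126, -0.002, -0.001]
ft_force: [-0.4, -0.3, 1.0]
grip_width: 0.7
gripper_force: 0.0
```

```bash
python3 -c "
from h import *
goal(.5635,-.0365,.0315,14)"
```

```text
t 3.28 at [ 0.5617 -0.034   0.0351] tool x [ 0.968  0.251 -0.004] z [-0.004  0.001 -1.   ] j [-0.32  0.72  0.42  2.12 -0.7   0.44 -0.66] w 65.1 f [-0.4 -0.3  1. ] 0.0
shift [1.1 2.9 3.6] turn [-0.1  0.2  0.5]
```

Call:
{"name": "jog_arm", "arguments": {"steps": [[[1,3,2],[0,0,0],65],[[1,3,3.5],[0,0,0],65],[[1,3,3.5],[0,0,0],65]]}}

```text
clock: 3.53
tool_pos: [0.5659, -0.0379, 0.0347]
eef_rot: [0.992, 0.126, 0.001, 0.0]
ft_force: [0.8, -0.1, -0.3]
grip_width: 0.699
gripper_force: 0.0
```

```bash
python3 -c "
from h import *
goal(.5635,-.0365,.0315,14)"
```

```text
t 3.53 at [ 0.5659 -0.0379  0.0347] tool x [0.968 0.249 0.002] z [ 0.003 -0.    -1.   ] j [-0.31  0.73  0.42  2.12 -0.7   0.43 -0.66] w 65.0 f [ 0.8 -0.1 -0.3] 0.0
shift [-2.  -2.   3.1] turn [ 0.  -0.1  0.4]
```

```bash
cat >> h.py <<'E'
def avg(n=6):
    P=[]
    for _ in range(n): env.capture("wrist"); P.append(env.read_state()["tool_pos"])
    print("avg",np.round(np.mean(P,0),4),"sd",np.round(np.std(P,0),4)); return np.mean(P,0)
E
python3 -c "
from h import *
avg()"
```

```text
avg [ 0.5654 -0.0378  0.0341] sd [0.0002 0.     0.0003]
```

Call:
{"name": "jog_arm", "arguments": {"steps": [[[-2,-1,2.5],[0,0,0],65],[[-2,-1,2.5],[0,0,0],65],[[-2,-1,2.5],[0,0,0],65],[[-2,-1,2.5],[0,0,0],65]]}}

```text
clock: 4.17
tool_pos: [0.5626, -0.0375, 0.0305]
eef_rot: [0.992, 0.125, -0.0, -0.0]
ft_force: [0.1, 0.5, 0.2]
grip_width: 0.702
gripper_force: 0.0
```

```bash
python3 -c "
from h import *
goal(.5635,-.0365,.0315,14);avg(2)"
```

```text
t 4.17 at [ 0.5626 -0.0375  0.0305] tool x [ 0.969  0.249 -0.   ] z [-0.  0. -1.] j [-0.31  0.73  0.41  2.12 -0.7   0.42 -0.65] w 65.3 f [0.1 0.5 0.2] 0.0
shift [ 1.1 -0.7 -1. ] turn [-0.   0.   0.4]
avg [ 0.5627 -0.0375  0.0306] sd [0. 0. 0.]
```

Call:
{"name": "jog_arm", "arguments": {"steps": [[[0,-0.5,-0.6],[0,0,0],50],[[0,-0.5,-0.6],[0,0,0],40],[[0,-0.5,-0.6],[0,0,0],40],[[0,-0.5,-0.6],[0,0,0],40],[[0,-0.5,-0.6],[0,0,0],40]], "newtons": 10}}

```text
clock: 4.68
tool_pos: [0.5626, -0.037, 0.0312]
eef_rot: [0.992, 0.125, 0.0, 0.0]
ft_force: [-0.1, -0.2, 1.1]
grip_width: 0.477
gripper_force: 10.0
```

```bash
python3 -c "
from h import *
goal(.5635,-.0365,.0315,14);avg(1)"
```

```text
t 4.68 at [ 0.5626 -0.037   0.0312] tool x [0.969 0.249 0.   ] z [ 0. -0. -1.] j [-0.31  0.73  0.41  2.12 -0.7   0.43 -0.65] w 44.3 f [-0.1 -0.2  1.1] 10.0
shift [ 1.  -0.3 -0.3] turn [ 0.  -0.   0.4]
avg [ 0.5626 -0.037   0.0313] sd [0. 0. 0.]
```

Call:
{"name": "jog_arm", "arguments": {"steps": [[[-6,0,0],[0,0,0],40],[[-14,0,0],[0,0,0],40],[[-24,0,0],[0,0,0],40],[[-36,0,0],[0,0,0],40],[[-48,0,0],[0,0,0],40]]}}

```text
clock: 5.15
tool_pos: [0.5144, -0.0493, 0.0313]
eef_rot: [0.992, 0.125, -0.0, 0.0]
ft_force: [0.1, -0.2, -0.3]
grip_width: 0.483
gripper_force: 10.0
```

```bash
python3 -c "
from h import *
goal(.4705,-.0605,.0313,14)"
```

```text
t 5.15 at [ 0.5144 -0.0493  0.0313] tool x [ 0.969  0.249 -0.001] z [-0.001 -0.    -1.   ] j [-0.25  0.69  0.35  2.23 -0.73  0.34 -0.59] w 44.9 f [ 0.1 -0.2 -0.3] 10.0
shift [-45.3  -0.1   0. ] turn [-0.   0.   0.4]
```

Call:
{"name": "jog_arm", "arguments": {"steps": [[[-12,0,0],[0,0,0],40],[[-24,0,0],[0,0,0],40],[[-36,0,0],[0,0,0],40],[[-46,0,0],[0,0,0],40],[[-48,0,0],[0,0,0],40]]}}

```text
clock: 5.57
tool_pos: [0.4672, -0.0616, 0.0314]
eef_rot: [0.992, 0.125, -0.001, -0.0]
ft_force: [-0.4, -0.1, -0.5]
grip_width: 0.479
gripper_force: 10.0
```

```bash
python3 - <<'E'
from h import *
avg(1)
goal(.4705,-.0605,.0313,14)
for c in ("scene","side"):
    d=env.capture(c);cv2.imwrite(f"pics/{c}1.png",d["color"][100:340])
    for q in("panel_long",):
        for r in env.outline_of(c,q):
            e=r["extent"]; p,f=fit(q,[(d,r["mask"])],.03,[.25]);print(c,round(r["confidence"],2),np.round(e),np.round(p,4),np.degrees(p[2]),f)
E
```

```text
avg [ 0.4681 -0.0614  0.0314] sd [0. 0. 0.]
t 5.62 at [ 0.4681 -0.0614  0.0314] tool x [ 0.969  0.248 -0.001] z [-0.001  0.    -1.   ] j [-0.18  0.66  0.28  2.32 -0.76  0.24 -0.53] w 44.8 f [ 0.5  0.2 -0.9] 10.0
shift [ 2.6 -0.3  0.1] turn [-0.   0.   0.3]
scene 0.84 [224. 213.  36.  39.] [ 0.4674 -0.0585  0.2233] 12.792955330108963 0.2280125916004181
side 0.94 [285. 216.  53.  24.] [ 0.4664 -0.0609  0.2688] 15.399536564645055 0.7375897765159607
```

View pics/side1.png

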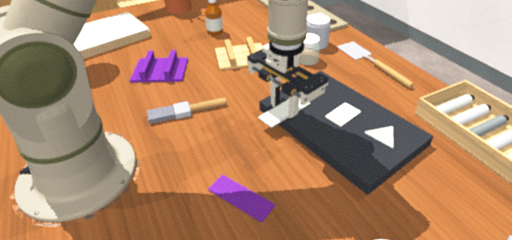

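The side view shows the panel's near end standing out beyond the slab edge at about (270,118). Now I'll release, rise and look.

Call:
{"name": "jog_arm", "arguments": {"steps": [[[0,0,0],[0,0,0],65],[[0,0,0],[0,0,0],65],[[0,0,0],[0,0,0],65],[[0,0,-20],[0,0,0],65],[[0,0,-55],[0,0,0],65]]}}

```text
clock: 6.23
tool_pos: [0.4683, -0.0609, 0.0848]
eef_rot: [0.992, 0.125, -0.002, -0.0]
ft_force: [0.8, 0.4, -0.1]
grip_width: 0.695
gripper_force: 0.0
```

```bash
python3 - <<'E'
from h import *
avg(2)
o=[];os_=[]
for c in ("scene","side","wrist"):
    d=env.capture(c);cv2.imwrite(f"pics/{c}2.png",d["color"])
    for q in("panel_long",):
        for r in env.outline_of(c,q):
            e=r["extent"]; p,f=fit(q,[(d,r["mask"])],.03,[.25]);print(c,round(r["confidence"],2),np.round(e),np.round(p,4),np.degrees(p[2]),f)
E
```

```text
avg [ 0.4706 -0.0614  0.09  ] sd [0.0004 0.0002 0.0008]
scene 0.86 [219. 216.  42.  38.] [ 0.4678 -0.058   0.2245] 12.861227369986397 0.12683577835559845
scene 0.68 [141. 190.  49.  25.] [ 0.3212 -0.2135 -1.0695] -61.27581340057834 0.25886523723602295
side 0.79 [283. 213.  53.  32.] [ 0.4719 -0.0579  0.2338] 13.395434128702004 0.2149837166070938
side 0.61 [241. 299.  63.  46.] [ 0.2686 -0.2375 -1.1273] -64.59173086706537 0.16289593279361725
wrist 0.73 [257. 200.  63. 160.] [ 0.472  -0.0598  0.2449] 14.03376082687849 0.02131595090031624
```

View pics/wrist2.png

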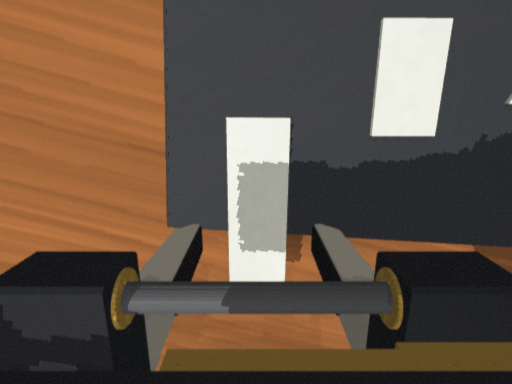

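The wrist view shows the far end at row 119, the slab edge at about row 231 and the near end at about row 284, so the overhang is roughly 41 mm. I'll grip about 10 mm from the near end with the tool tilted, for reach and to clear the batten.

```bash
python3 -c "
from h import *
goal(.4148,-.0738,.080,14,12)"
```

```text
t 6.63 at [ 0.4692 -0.0608  0.0855] tool x [ 0.969  0.249 -0.001] z [-0.001  0.    -1.   ] j [-0.3   0.57  0.45  2.3  -0.67  0.4  -0.6 ] w 65.1 f [-0.1 -0.  -0.1] 0.0
shift [-55.9  -0.9   5.6] turn [  0.  -11.9   0.4]
```

Call:
{"name": "jog_arm", "arguments": {"steps": [[[-15,0,0],[0,-4,0],65],[[-30,-1,0],[0,-8,0],65],[[-45,-1,3],[0,-12,0.4],65],[[-56,-1,5],[0,-12,0.4],65],[[-56,-1,5],[0,-12,0.4],65]]}}

```text
clock: 7.05
tool_pos: [0.4128, -0.0742, 0.0802]
eef_rot: [0.987, 0.121, -0.105, 0.013]
ft_force: [-0.9, 0.3, -0.5]
grip_width: 0.695
gripper_force: 0.0
```

```bash
python3 -c "
from h import *
avg(2)
goal(.4148,-.0738,.0163,14,12)"
```

```text
avg [ 0.414  -0.0741  0.0808] sd [0.0004 0.     0.0002]
t 7.15 at [ 0.4144 -0.074   0.0809] tool x [ 0.949  0.236 -0.207] z [-0.201 -0.05  -0.978] j [-0.41  0.65  0.61  2.29 -0.53  0.57 -0.7 ] w 65.0 f [0.1 0.1 0.2] 0.0
shift [13.8 -0.1 63.1] turn [ 0. -0. -0.]
```

Call:
{"name": "jog_arm", "arguments": {"steps": [[[4,0,18],[0,0,0],65],[[8,0,36],[0,0,0],65],[[12,0,54],[0,0,0],65],[[14,0,63],[0,0,0],65],[[14,0,63],[0,0,0],65]]}}

```text
clock: 7.57
tool_pos: [0.4153, -0.074, 0.0157]
eef_rot: [0.987, 0.121, -0.104, 0.013]
ft_force: [0.3, 0.8, 0.1]
grip_width: 0.697
gripper_force: 0.0
```

```bash
python3 - <<'E'
from h import *
avg(3)
goal(.4148,-.0738,.0163,14,12)
d=env.capture("scene");cv2.imwrite("pics/s3.png",cv2.resize(d["color"][130:290,120:330],None,fx=3,fy=3))
E
```

```text
avg [ 0.4156 -0.0741  0.017 ] sd [0.0002 0.     0.0003]
t 7.72 at [ 0.4159 -0.0741  0.0173] tool x [ 0.949  0.236 -0.207] z [-0.201 -0.051 -0.978] j [-0.31  0.75  0.47  2.31 -0.64  0.42 -0.63] w 65.2 f [ 0.7 -0.3  0.3] 0.0
shift [-0.7 -0.5  1.2] turn [ 0.  -0.1 -0. ]
```

View pics/s3.png

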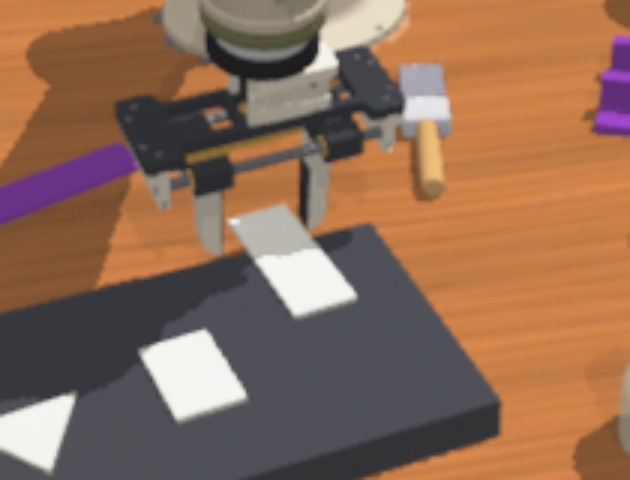

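The fingers straddle the overhanging end. Gripping.

Call:
{"name": "jog_arm", "arguments": {"steps": [[[0,0,0],[0,0,0],50],[[0,0,0],[0,0,0],38],[[0,0,0],[0,0,0],38],[[0,0,0],[0,0,0],38],[[0,0,0],[0,0,0],38]], "newtons": 40}}

```text
clock: 8.18
tool_pos: [0.4159, -0.0737, 0.0169]
eef_rot: [0.987, 0.121, -0.103, 0.013]
ft_force: [0.2, 0.2, 0.8]
grip_width: 0.471
gripper_force: 40.0
```

Call:
{"name": "jog_arm", "arguments": {"steps": [[[-0.5,0,-2],[0,0,0],38],[[-1.5,0,-7],[0,0,0],38],[[-3,0,-14],[0,0,0],38],[[-5,0,-22],[0,0,0],38],[[-7,0,-32],[0,0,0],38]]}}

```text
clock: 8.6
tool_pos: [0.4152, -0.0738, 0.0503]
eef_rot: [0.987, 0.121, -0.104, 0.013]
ft_force: [0.6, 0.4, 0.2]
grip_width: 0.472
gripper_force: 40.0
```

```bash
python3 - <<'E'
from h import *
avg(2)
goal(.4148,-.0738,.13,14,12)
a=env.capture("scene")["color"][130:290,120:330];b=env.capture("side")["color"][130:290,200:410]
cv2.imwrite("pics/s4.png",cv2.resize(np.hstack([a,b]),(798,304)))
E
```

```text
avg [ 0.4159 -0.0739  0.0513] sd [0.0002 0.0001 0.0004]
t 8.7 at [ 0.4161 -0.0738  0.051 ] tool x [ 0.95   0.237 -0.206] z [-0.2   -0.051 -0.979] j [-0.36  0.69  0.55  2.3  -0.58  0.5  -0.67] w 44.4 f [-0.8  0.1 -0.3] 40.0
shift [-17.5  -0.2 -77.1] turn [ 0.1 -0.1 -0. ]
```

View pics/s4.png

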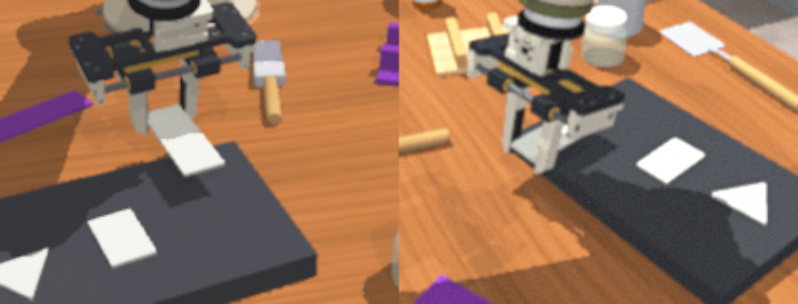

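The panel is lifted and roughly level, held at its end. Next: raise it and swing over to the rack.

```bash
python3 -c "
from h import *
goal(.45,-.04,.16,10,12);goal(.46,.12,.16,-5,12)"
```

```text
t 8.8 at [ 0.4159 -0.0736  0.0499] tool x [ 0.949  0.237 -0.207] z [-0.2   -0.051 -0.978] j [-0.36  0.7   0.55  2.3  -0.58  0.5  -0.67] w 44.0 f [ 0.7 -0.7 -0.5] 40.0
shift [  17.6  -24.2 -116.2] turn [ 0.9 -0.1  3.9]
t 8.8 at [ 0.4159 -0.0736  0.0499] tool x [ 0.949  0.237 -0.207] z [-0.2   -0.051 -0.978] j [-0.36  0.7   0.55  2.3  -0.58  0.5  -0.67] w 44.0 f [ 0.7 -0.7 -0.5] 40.0
shift [  65.  -177.  -126.4] turn [ 4.  -0.1 18.6]
```

Call:
{"name": "jog_arm", "arguments": {"steps": [[[1,-2,-20],[0,0,0],38],[[4,-5,-45],[0,0,0],38],[[8,-10,-75],[0.2,0,1],38],[[13,-16,-100],[0.5,0,2],38],[[18,-24,-116],[0.9,0,4],38]]}}

```text
clock: 9.22
tool_pos: [0.4511, -0.0403, 0.161]
eef_rot: [0.991, 0.085, -0.103, 0.009]
ft_force: [0.0, 0.3, -1.0]
grip_width: 0.472
gripper_force: 40.0
```

```bash
python3 -c "
from h import *
goal(.46,.12,.16,-5,12)"
```

```text
t 9.22 at [ 0.4511 -0.0403  0.161 ] tool x [ 0.964  0.167 -0.206] z [-0.203 -0.035 -0.978] j [-0.57  0.56  0.77  2.16 -0.44  0.82 -0.9 ] w 43.9 f [ 0.   0.3 -1. ] 40.0
shift [  35.6 -156.4   -6.5] turn [ 3.1 -0.1 14.5]
```

Call:
{"name": "jog_arm", "arguments": {"steps": [[[7,-30,-1],[0.6,0,3],38],[[14,-60,-3],[1.2,0,6],38],[[21,-90,-4],[1.8,0,9],38],[[28,-122,-5],[2.4,0,12],38],[[36,-156,-6],[3.1,0,14.5],38]]}}

```text
clock: 9.63
tool_pos: [0.4589, 0.1209, 0.1573]
eef_rot: [0.994, -0.044, -0.105, -0.005]
ft_force: [0.5, 0.1, 0.1]
grip_width: 0.474
gripper_force: 40.0
```

```bash
python3 -c "
from h import *
goal(.448,.279,.14,-15.2,12)"
```

```text
t 9.63 at [0.4589 0.1209 0.1573] tool x [ 0.974 -0.087 -0.208] z [-0.208  0.019 -0.978] j [-0.85  0.6   0.81  2.12 -0.6   0.9  -1.3 ] w 44.1 f [0.5 0.1 0.1] 40.0
shift [ -20.8 -156.5   22.2] turn [2.1 0.  9.9]
```

Call:
{"name": "jog_arm", "arguments": {"steps": [[[-4,-35,3],[0.5,0,2],38],[[-8,-70,6],[1,0,4],38],[[-12,-105,10],[1.4,0,6],38],[[-17,-135,15],[1.8,0,8],38],[[-21,-156,20],[2.1,0,10],38]]}}

```text
clock: 10.05
tool_pos: [0.4471, 0.2804, 0.1416]
eef_rot: [0.986, -0.13, -0.104, -0.014]
ft_force: [0.2, -0.6, -1.6]
grip_width: 0.475
gripper_force: 40.0
```

```bash
python3 - <<'E'
from h import *
P=avg(3)
goal(.451,.279,.10,-15.2,12)
d=env.capture("wrist");cv2.imwrite("pics/w5.png",d["color"])
for r in env.outline_of("wrist","rack")+env.outline_of("wrist","panel_long"): print(round(r["confidence"],2),np.round(r["extent"]))
for c in("wrist","scene","side"):
    d=env.capture(c)
    for r in env.outline_of(c,"panel_long"):
        p,f=fit("panel_long",[(d,r["mask"])],P[2]+.0145,[-.26]);print(c,round(r["confidence"],2),np.round(p,4),np.degrees(p[2]),round(f,3))
E
```

```text
avg [0.4463 0.2811 0.141 ] sd [0.0005 0.0021 0.0004]
t 10.2 at [0.447  0.2786 0.1415] tool x [ 0.945 -0.252 -0.209] z [-0.202  0.053 -0.978] j [-1.08  0.67  0.81  2.05 -0.75  0.94 -1.62] w 44.0 f [ 0.4 -0.4 -0.2] 40.0
shift [12.4 -1.5 39.8] turn [0.1 0.1 0.3]
0.89 [264. 304.  95.  79.]
0.78 [255.  86. 164. 168.]
0.67 [260. 136. 120. 264.]
wrist 0.58 [ 0.5045  0.2602 -0.2728] -15.632447055969287 0.02
scene 0.75 [ 0.5012  0.2618 -0.2917] -16.71323763372771 0.039
scene 0.71 [ 0.534  -0.1968 -0.897 ] -51.39638474832992 0.8
side 0.84 [ 0.2276 -0.3117 -1.1186] -64.09246259765703 0.795
side 0.66 [ 0.5246  0.2543 -0.3492] -20.009149803907945 0.434
```

View pics/w5.png

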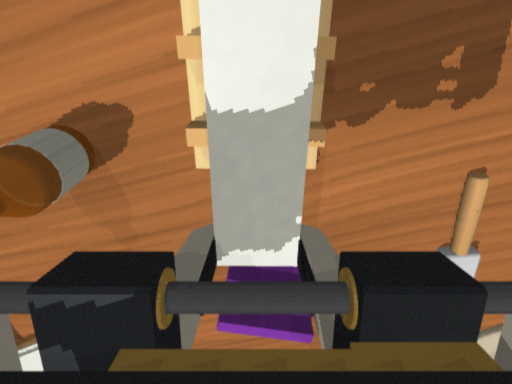

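The panel is held level above the rack. The battens show on both sides of it at rows 47 and 133. I'll refine the rack pose with the panel area masked out.

```bash
python3 - <<'E'
from h import *
avg(1)
d=env.capture("wrist");rk=env.outline_of("wrist","rack")
m=[r for r in rk if r["extent"][1]<200][0]["mask"]
pl=[r for r in env.outline_of("wrist","panel_long") if r["confidence"]>.4][0]["mask"]
v=(cv2.dilate(pl.astype(np.uint8),np.ones((5,5)))==0); v[225:]=0
print(m.sum(),(m&v).sum())
g=cv2.GaussianBlur(m.astype(np.float32),(5,5),0)
f=lambda p:np.abs((rend(d,"rack",p,0)-g)*v).sum()/(m&v).sum()
for s in ([.506,.264,-.27],[.51,.26,-.25],[.50,.268,-.28]):
    s=np.array(s);r=minimize(f,s,method="Nelder-Mead",options=dict(initial_simplex=np.array([s,s+[.01,0,0],s+[0,.01,0],s+[0,0,.1]]),xatol=1e-4,fatol=1e-4));print(np.round(r.x,4),np.degrees(r.x[2]),r.fun)
p,_=fit("panel_long",[(d,pl)],env.read_state()["tool_pos"][2]+.0145,[-.26]);print(p,np.degrees(p[2]),_)
goal(.451,.279,.10,-15.2,12)
E
```

```text
avg [0.4482 0.2768 0.1426] sd [0. 0. 0.]
4989 4434
[ 0.5081  0.2629 -0.2697] -15.453072960176295 0.051930924391069014
[ 0.5086  0.2629 -0.2683] -15.370109487454068 0.05073279629003157
[ 0.5082  0.2628 -0.2698] -15.459217353946954 0.05170539439557961
[ 0.50601876  0.26063673 -0.27723438] -15.884360187828298 0.0346112959086895
t 10.85 at [0.4481 0.2771 0.1425] tool x [ 0.944 -0.256 -0.208] z [-0.201  0.054 -0.978] j [-1.08  0.67  0.81  2.05 -0.75  0.94 -1.62] w 43.9 f [-0.8  0.8 -0.4] 40.0
shift [11.1 -2.6 41.1] turn [0.  0.  0.1]
```

```bash
python3 -c "
from h import *
goal(.4503,.2794,.030,-15.2,12)"
```

```text
t 10.85 at [0.4481 0.2771 0.1425] tool x [ 0.944 -0.256 -0.208] z [-0.201  0.054 -0.978] j [-1.08  0.67  0.81  2.05 -0.75  0.94 -1.62] w 43.9 f [-0.8  0.8 -0.4] 40.0
shift [ 24.9  -2.8 109.7] turn [0.  0.  0.1]
```

Call:
{"name": "jog_arm", "arguments": {"steps": [[[6,-2,25],[0,0,0],38],[[12,-3,50],[0,0,0],38],[[17,-3,75],[0,0,0],38],[[22,-3,96],[0,0,0],38],[[25,-3,109],[0,0,0],38]]}}

```text
clock: 11.27
tool_pos: [0.4499, 0.2794, 0.0287]
eef_rot: [0.986, -0.131, -0.104, -0.013]
ft_force: [0.7, 0.1, -0.5]
grip_width: 0.472
gripper_force: 40.0
```

```bash
python3 - <<'E'
from h import *
P=avg(4)
goal(.4503,.2794,.0225,-15.2,12)
W=env.capture("wrist")["color"][:300];S=env.capture("side")["color"][90:210,180:330];C=env.capture("scene");C=C["color"][160:280,300:450]
cv2.imwrite("pics/p6.png",np.vstack([cv2.resize(np.hstack([C,S]),(750,300)),cv2.resize(W,(750,300))]))
d=env.capture("wrist")
for r in env.outline_of("wrist","panel_long"):
    p,f=fit("panel_long",[(d,r["mask"])],P[2]+.0131,[-.26]);print(np.round(p,4),np.degrees(p[2]),f)
E
```

```text
avg [0.4501 0.2792 0.0295] sd [0.0005 0.0001 0.0014]
t 11.47 at [0.4508 0.2794 0.0311] tool x [ 0.944 -0.256 -0.208] z [-0.201  0.054 -0.978] j [-0.98  0.82  0.65  2.1  -0.94  0.77 -1.46] w 44.2 f [-0.5 -0.2 -0.1] 40.0
shift [1.3 0.1 8.5] turn [ 0. -0.  0.]
[ 0.5053  0.2648 -0.2737] -15.684507093068527 0.008801168762147427
```

View pics/p6.png

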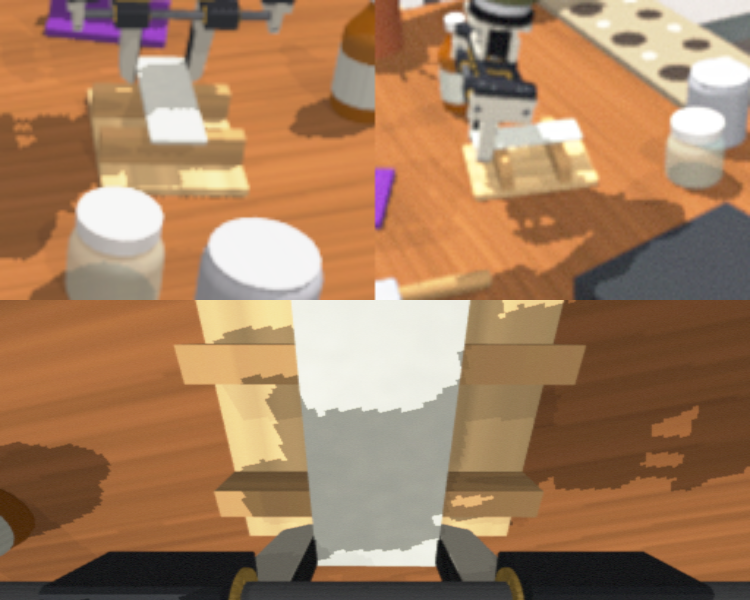

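The view shows the panel centred sideways, with both battens under it and the fingers clear of the near batten. One quick along-axis check, then I'll lower it.

```bash
python3 - <<'E'
from h import *
P=avg(1)
d=env.capture("wrist")
rk=env.outline_of("wrist","rack");print([(round(r["confidence"],2),np.round(r["extent"])) for r in rk])
m=rk[0]["mask"]
pl=env.outline_of("wrist","panel_long")[0]["mask"]
v=(cv2.dilate(pl.astype(np.uint8),np.ones((7,7)))==0); v[215:]=0
g=cv2.GaussianBlur(m.astype(np.float32),(5,5),0)
f=lambda p:np.abs((rend(d,"rack",p,0)-g)*v).sum()/(m&v).sum()
for s in ([.506,.264,-.27],[.51,.26,-.25]):
    s=np.array(s);r=minimize(f,s,method="Nelder-Mead",options=dict(initial_simplex=np.array([s,s+[.01,0,0],s+[0,.01,0],s+[0,0,.1]]),xatol=1e-4,fatol=1e-4));print(np.round(r.x,4),np.degrees(r.x[2]),r.fun)
p,_=fit("panel_long",[(d,pl)],P[2]+.0131,[-.26]);print(p,np.degrees(p[2]),_)
goal(.4503,.2794,.0225,-15.2,12)
E
```

```text
avg [0.4508 0.2799 0.0314] sd [0. 0. 0.]
[(0.83, array([261., 121., 281., 236.])), (0.77, array([272., 332., 100.,  33.]))]
[ 0.5082  0.2629 -0.2688] -15.403307809805566 0.0069597791798107255
[ 0.5081  0.2629 -0.2683] -15.375132973133596 0.006909564767350157
[ 0.50681482  0.2643341  -0.27905261] -15.988537034191683 0.014631043188273907
t 11.92 at [0.4506 0.2798 0.031 ] tool x [ 0.944 -0.255 -0.208] z [-0.2    0.055 -0.978] j [-0.98  0.82  0.65  2.1  -0.94  0.77 -1.46] w 44.2 f [-0.1  0.  -0.1] 40.0
shift [1.6 0.5 8.3] turn [-0.  -0.   0.1]
```

Call:
{"name": "jog_arm", "arguments": {"steps": [[[3,1,3],[0,0,0],38],[[3,1,5],[0,0,0],38],[[3,1,7],[0,0,0],38],[[3,1,7],[0,0,0],38]]}}

```text
clock: 12.25
tool_pos: [0.4514, 0.2781, 0.0226]
eef_rot: [0.986, -0.131, -0.104, -0.014]
ft_force: [-0.5, -0.1, -0.2]
grip_width: 0.475
gripper_force: 40.0
```

```bash
python3 -c "
from h import *
avg(3)
goal(.4522,.2788,.0219,-15.3,12)"
```

```text
avg [0.4515 0.2781 0.0229] sd [0.0001 0.     0.0001]
t 12.4 at [0.4516 0.2782 0.023 ] tool x [ 0.944 -0.256 -0.208] z [-0.201  0.054 -0.978] j [-0.96  0.83  0.64  2.1  -0.95  0.76 -1.45] w 44.4 f [-0.6 -0.5  0.1] 40.0
shift [ 0.6 -0.8  1. ] turn [0.  0.  0.2]
```

Call:
{"name": "jog_arm", "arguments": {"steps": [[[0.5,-0.5,0.5],[0,0,0],38],[[0.5,-0.5,1],[0,0,0],38],[[0.5,-0.5,1],[0,0,0],38],[[0.5,-0.5,1],[0,0,0],38]]}}

```text
clock: 12.73
tool_pos: [0.4522, 0.2787, 0.0221]
eef_rot: [0.986, -0.131, -0.104, -0.014]
ft_force: [0.4, 0.2, -0.7]
grip_width: 0.476
gripper_force: 40.0
```

```bash
python3 -c "
from h import *
avg(3)
goal(.4522,.2788,.0219,-15.3,12)"
```

```text
avg [0.4521 0.2787 0.0221] sd [0. 0. 0.]
t 12.88 at [0.4521 0.2787 0.0221] tool x [ 0.944 -0.255 -0.208] z [-0.201  0.054 -0.978] j [-0.96  0.83  0.64  2.1  -0.95  0.76 -1.45] w 43.9 f [-0.   0.2 -0.3] 40.0
shift [ 0.1 -0.1  0.2] turn [ 0.  -0.   0.2]
```

Call:
{"name": "jog_arm", "arguments": {"steps": [[[0,0,0.4],[0,0,0],38],[[0,0,0.8],[0,0,0],38],[[0,0,0.8],[0,0,0],38],[[0,0,0.8],[0,0,0],38]]}}

```text
clock: 13.22
tool_pos: [0.4521, 0.2787, 0.0217]
eef_rot: [0.986, -0.131, -0.104, -0.014]
ft_force: [-0.4, -0.7, 6.1]
grip_width: 0.476
gripper_force: 40.0
```

```bash
python3 -c "
from h import *
for i in range(4): avg(1);print(env.read_state()['ft_force'])"
```

```text
avg [0.4521 0.2787 0.0217] sd [0. 0. 0.]
[ 0.546818   -0.4107668   5.96603747]
avg [0.4521 0.2787 0.0217] sd [0. 0. 0.]
[-1.22564134  0.07150113  6.03956809]
avg [0.4521 0.2787 0.0217] sd [0. 0. 0.]
[ 0.00906978 -0.17241966  5.49796084]
avg [0.4521 0.2787 0.0217] sd [0. 0. 0.]
[ 0.45405714 -0.76860763  6.93766892]
```

Contact at 6 N. Release and retreat vertically.

Call:
{"name": "jog_arm", "arguments": {"steps": [[[0,0,0],[0,0,0],46],[[0,0,0],[0,0,0],55],[[0,0,0],[0,0,0],65],[[0,0,0],[0,0,0],65],[[-1,0,-4],[0,0,0],65]]}}

```text
clock: 13.83
tool_pos: [0.4514, 0.2786, 0.025]
eef_rot: [0.986, -0.131, -0.104, -0.013]
ft_force: [0.1, -0.3, -0.2]
grip_width: 0.691
gripper_force: 0.0
```

Call:
{"name": "jog_arm", "arguments": {"steps": [[[-3,0,-14],[0,0,0],65],[[-7,0,-34],[0,0,0],65],[[-13,0,-64],[0,0,0],65],[[-20,0,-95],[0,0,0],65],[[-20,0,-95],[0,0,0],65]]}}

```text
clock: 14.25
tool_pos: [0.454, 0.2788, 0.127]
eef_rot: [0.986, -0.131, -0.101, -0.016]
ft_force: [0.8, 0.3, 1.0]
grip_width: 0.697
gripper_force: 0.0
```

```bash
python3 - <<'E'
from h import *
avg(3)
c=[]
for n in("wrist","scene","side"):
    d=env.capture(n);c.append(d["color"])
    for r in env.outline_of(n,"panel_long"):
        p,f=fit("panel_long",[(d,r["mask"])],.035,[-.26]);print(n,np.round(p,4),np.degrees(p[2]),round(f,3))
    for r in env.outline_of(n,"panel_short"):
        p,f=fit("panel_short",[(d,r["mask"])],.03,[.26]);print(n,"short",np.round(p,4),np.degrees(p[2]),round(f,3))
cv2.imwrite("pics/f7.png",np.vstack([cv2.resize(np.hstack([c[1][160:280,300:450],c[2][90:210,180:330]]),(750,300)),cv2.resize(c[0][:300],(750,300))]))
E
```

```text
avg [0.4524 0.2791 0.1237] sd [0.0006 0.0001 0.001 ]
wrist [ 0.5078  0.2634 -0.2741] -15.704965667088882 0.021
scene [ 0.334  -0.2143 -1.0243] -58.68651944577997 0.281
scene [ 0.5017  0.2669 -0.3358] -19.23804430780071 0.202
scene short [ 0.5825 -0.1381  0.2538] 14.544442006358405 0.029
side [ 0.5043  0.262  -0.3003] -17.20466661765046 0.186
side [ 0.2657 -0.2418 -1.0988] -62.956229577632804 0.18
side short [ 0.5838 -0.1379  0.2642] 15.137753504694565 0.063
```

View pics/f7.png

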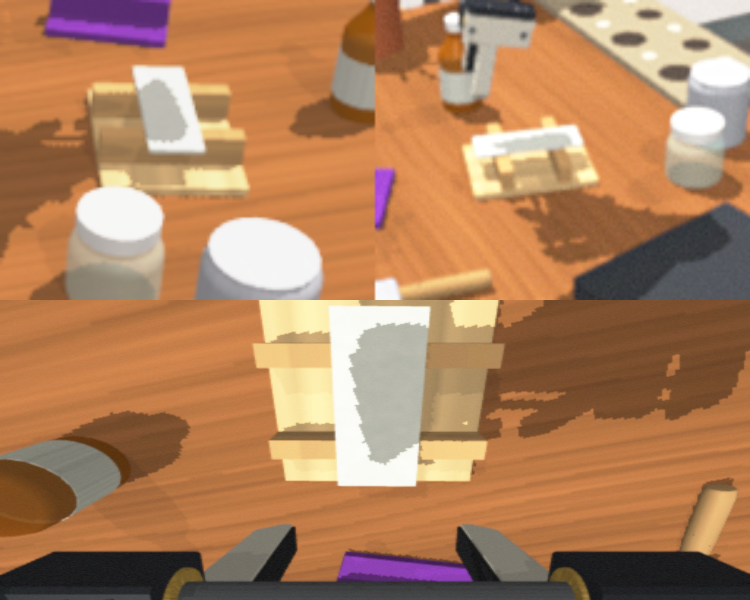

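The panel lies flat and centred across both battens, within about 1 mm and 0.5° by the wrist view. The short panel hasn't moved and the gripper is clear.

```bash
python3 -c "
from rig import env
print(env.close_job())"
```

```text
the job is handed in; nothing more can be done
None
```

The long panel was slid about 41 mm out over the slab edge, lifted by that end and laid flat and centred across the rack's two battens; the short panel stayed put, and I handed the job in at about 15 s (no verdict returned).

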